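# Hold the telescoping feeder arm out at full reach

### The arm

A 6-joint arm with a two-finger parallel gripper is mounted at the origin on the work surface. World frame = base frame: x ahead of the robot, y to its left, z up, the work surface at z = 0. Lengths are in m, angles in rad, forces in N, time in s.
With the tool pointing down it reaches from about 0.25 to 0.725 m from the base axis. Payload 4 kg.
Tool frame: the origin (TCP) lies at the very end of the fingers, on their centre line; the grasp point (between the pads) lies 19 mm behind it (bot.pinch_z is the distance from the TCP to the grasp point, in m); z points along the fingers, x is the direction in which the jaws open and shut, and the axes are right-handed (so a half turn about z gives the same grasp; the last joint's range is limited). The gripper opens to 85 mm and grips with 20 to 120 N. Pads are 22 mm wide; open, the fingers measure 114 mm over their backs; the gripper's body (76 mm by 85 mm) begins 54 mm behind the grasp point. The pads swing forward as they close: fully open they stand 13 mm farther back than shut.
Start: joints at [-1.222, 0.241, 0.005, 1.335, 0, 1.571], TCP at [0.171, -0.47, 0.231] pointing down, gripper open.
Joint ranges: [-2.72, 2.72], [-1.05, 1.87], [-1.09, 1.28], [-1.99, 2.15], [-1.42, 1.44], [-3.14, 3.14]. Speed limits (rad/s): [2.79, 2.79, 3.14, 3.14, 3.14, 3.14].

### API

Orientations are given as a unit quaternion [x, y, z, w].
In Python, from workcell import bot gives the robot as it stands. The module is installed in compiled form; this text tells all that it offers.
- The arm moves only by the shell command python3 -m inch 'ROWS'. ROWS is JSON, a list of rows, each a list of 7 numbers: the shift along the tool's x, y, z scaled (see below), then the turn, a rotation vector about the tool's x, y, z scaled (see below), then the gripper command: -1 is fully open, 1 is shut, values between are in proportion. In form: [[x, y, z, wx, wy, wz, gripper], ...]. A call has exactly 8 rows; each row shifts and turns the commanded pose from where the row before left it, along the tool's axes as they then stand; what a row does not reach is not made up. The controller multiplies each number of a shift by 2.5 cm and each number of a turn by 180 degrees. A row lasts 1/10 s, in which the tool goes at most 50 mm and 8.59 degrees, less where a joint would pass 70% of its speed; a pose out of reach is approached as far as the arm can. A call with a number of a shift or a turn outside -1 to 1 is refused whole. A call with a gripper value outside its range is refused whole. The fingers move at their own pace and stop on an object; the grip force is fixed at half the most. Time passes only in rows, so rows that do not move let the fingers close, or fill a call up. It gives the time, the measured TCP pose, the force and the opening at its end, in the units of the state.
- bot.get_obs(): the state, without advancing time (a new reading comes with each control period).
- bot.camera(name): name is "side" or "top" or "wrist"; returns (picture, depth): 420x560x3 uint8, blue, green, red; 420x560 float32, m along the optical axis (not along the pixel's ray), 0 where there is no reading.
- bot.get_calibration(name): a dict with "vfov" (degrees; the focal length in pixels is half the picture's height over the tangent of half this angle, whatever the lens; pixels are square), "cx", "cy" (the principal point, pixels), "R" (3x3) and "t" (3): a world point X has camera coordinates R X + t. Camera axes: x right, y down, z forward; pixel columns grow to the right and rows downward; lengths in m; the calibration is good to about 2 mm. A picture is of the moment at which its call begins: read the wrist's pose just before it. get_calibration takes no time and is no camera call; for the wrist camera it gives the pose at the moment of the call.
- bot.job_done(): hands the job in, once; it reports no verdict.
The state is a dict: "clock": time; "joint_pos": joint angles; "joint_vel": joint speeds; "tau": joint torques, N m; "eef_pos": TCP position; "tool_rot": TCP orientation; "ft_force": force on the tool from outside, world axes, zero at the start; "ft_torque": the same for the moment, N m; "grip_width": finger opening in m.
Only numpy, scipy, OpenCV 4.12 (cv2) and the standard library are available. Lean on these libraries where they do the work, as an engineer would, in place of code of your own. Each camera call takes 0.05 s, during which the arm holds its last target.

### The job

The feeder arm's tubes need a wipe, so hold it out at full reach for me: turn the clamp knob on its sleeve a quarter turn clockwise until the bar lies in line with the arm, then pinch the handle so that the button on its side is squeezed in, and draw it straight out, past the first stop, to the second stop. A spring pulls it back, so finish with the handle still in the gripper, held fully out, and leave the other things on the shelf where they are.

Things in the scene. Friction and masses are not known exactly. Their poses are not given: they have to be found in the camera images.
- mount: fixed stand of the feeder arm: grey base plate 90 x 180 mm carrying a level square aluminium sleeve 44 mm wide, top face 81 mm above the shelf. Origin on the shelf straight below the middle of the stowed handle; +y points the way the arm pulls out, +x to the side with the release button, z up. Sleeve from y = -45 mm (mouth) back to -209 mm; knob axis at x = 0, y = -90 mm
- clamp_knob (a joint): clamp knob on top of the sleeve, rad, growing clockwise seen from above about the vertical: 0 = locked, bar across the arm (along the mount's x); 1.57 (hard stop) = free, bar in line with the arm. The arm is free above about 1.25; below, a cam blocks it. It stays where it is left; friction about 0.1 N m
- knob_grip (a point): centre of the clamp knob's black bar, on the turning axis, 106 mm above the shelf; the bar is 46 mm long, 12 mm thick, 32 mm high (from 90 to 122 mm above the shelf). The point's x axis lies along the bar, z up
- handle: black handle at the arm's outer end, release button on its +x side; axes as the mount's, it only slides along the mount's +y. Origin on the shelf surface, 55 mm below the handle's middle
- handle_grip (a point): where to pinch the handle, 55 mm above the shelf: midway between the fingers once the button is in. Handle 30 mm wide (x), 32 mm high; between its end collars (40 mm wide, 38 mm high) the fingers have 44 mm along y. With the button out it is 39 mm across, squeezed in 32 mm. A small steel feeder hook reaches 62 mm ahead of the handle's middle
- release (a joint): release button, steel plate 22 x 20 mm on the handle's +x side, m: 0 = out (9 mm proud), 0.007 = fully in (2 mm proud); spring 2.5 N rising to 6 N. Unless in by over 4 mm, a catch holds the stowed arm: pinch the handle across x from above, one finger on the button, the other on the plain side, with 20 N or more, and keep pinching while pulling
- inner_tube (a joint): how far the inner tube (with the handle) is drawn out of the middle tube, m: 0 = stowed, 0.050 = its stop. It slides first, against a return spring of 2.5 to 3 N; its end is the first stop
- middle_tube (a joint): how far the middle tube is drawn out of the sleeve, m: 0 = stowed, 0.050 = its stop. It follows only when the pull exceeds 7 to 8 N (return spring); its end is the second stop, a hard one, with the handle 100 mm out from its stowed place. Let go, both tubes are drawn back
- jar: clear glass jar with a steel screw lid, 70 mm across, 100 mm high, origin under its base; a bystander
- spoon: steel tablespoon lying flat, 170 mm long, along its x; a bystander
- brush: hard brush lying flat, along its x; a bystander
- bowls: nest of three red plastic bowls, 144 mm across, 74 mm high, origin under its base; a bystander
- tin: plain metal can, 72 mm across, 85 mm high, origin under its base; a bystander
- feeder_a: squat white ceramic feeder, 90 mm across, 50 mm high, on the turntable; a bystander
- feeder_b: squat white ceramic feeder, the twin of feeder_a, on the turntable; a bystander

How it is judged:
By the outcome, as a careful person would: the job done as asked, in the order asked, and still so for the second after the job is handed in, while the arm keeps its last pose, push and grip.
It also fails if it takes over 48 s, if anything falls off the work surface, if the arm or the gripper's body presses on something with over 40 N, if the wrist force passes 120 N, or if a joint passes its speed limit or range.

## Working session

There is one attempt and no reset: what is moved stays moved. The work goes in short steps, Python scripts to look and compute and a shell command to move; the robot and the scene stay as the last step left them, time stands still between calls to the robot, and variables do not carry over. Pictures are saved under pics/ and viewed, and the job is handed in when it is done.

```bash
mkdir -p pics
cat > h.py <<'E'
import numpy as np,cv2
from workcell import bot
def snap(n,tag):
    c=bot.get_calibration(n); im,d=bot.camera(n); cv2.imwrite(f'pics/{tag}.png',im)
    np.savez(f'pics/{tag}.npz',im=im,d=d,R=c['R'],t=c['t'],k=[c['vfov'],c['cx'],c['cy']])
    return im,d,c
def load(tag):
    z=np.load(f'pics/{tag}.npz'); return z
def ray(z,u,v):
    f=z['im'].shape[0]/2/np.tan(np.radians(z['k'][0])/2)
    dc=np.array([(u-z['k'][1])/f,(v-z['k'][2])/f,1.]); R=z['R']; return -R.T@z['t'],R.T@dc
def onplane(z,u,v,h):
    o,d=ray(z,u,v); return o+d*(h-o[2])/d[2]
def bydepth(z,u,v):
    o,d=ray(z,u,v); return o+d*z['d'][int(v),int(u)]
E
python3 - <<'E'
from h import *
for n in('top','side','wrist'): 
    im,d,c=snap(n,n+'0'); print(n,c)
o=bot.get_obs(); print(o)
E
```

```text
top {'vfov': 45.84826877110896, 'cx': 283.9013608947659, 'cy': 216.30452743796022, 'R': array([[ 0.00817732, -0.99991098, -0.0105435 ],
       [-0.99873848, -0.00764443, -0.0496287 ],
       [ 0.04954369,  0.01093603, -0.99871208]]), 't': array([0.0434188 , 0.57732801, 1.54187977])}
side {'vfov': 44.82891896370093, 'cx': 278.39268229392866, 'cy': 212.8643670921428, 'R': array([[-0.92158151, -0.38804124,  0.01056035],
       [-0.30618241,  0.70990927, -0.63425639],
       [ 0.23862074, -0.58775235, -0.77305065]]), 't': array([0.5578174 , 0.20500613, 1.32298089])}
wrist {'vfov': 66.55736977344931, 'cx': 278.4809944467143, 'cy': 205.74477530170697, 'R': array([[ 0.3414566 , -0.93989657, -0.00135234],
       [-0.90259579, -0.32830618,  0.27845266],
       [-0.26216068, -0.09385888, -0.960449  ]]), 't': array([-0.49911759, -0.03518388,  0.37837652])}
{'clock': 0.15, 'joint_pos': array([-1.22204480e+00,  2.41262150e-01,  4.01968798e-03,  1.33519839e+00,
       -1.13838730e-07,  1.57081974e+00]), 'joint_vel': array([-0.00270725, -0.00324848,  0.00305618, -0.00021509, -0.0005254 ,
       -0.00078312]), 'tau': array([ 7.90393824e-04, -3.72635686e+01,  2.52638233e+01,  1.24014431e-02,
       -6.02982709e-06,  1.60809742e-05]), 'eef_pos': array([ 0.17069638, -0.46944362,  0.23060102]), 'tool_rot': array([ 8.19054898e-01, -5.73714562e-01, -6.73523224e-04, -4.71682563e-04]), 'ft_force': array([-0.90217714, -0.37291609, -0.74487762]), 'ft_torque': array([-0.03796902,  0.00117143,  0.02951857]), 'grip_width': 0.08565105228935066}
```

View pics/top0.png

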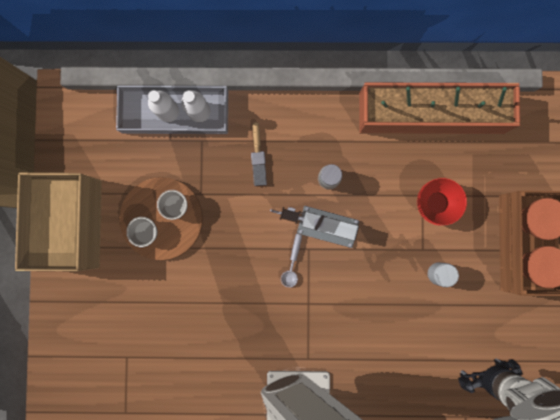

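View pics/side0.png

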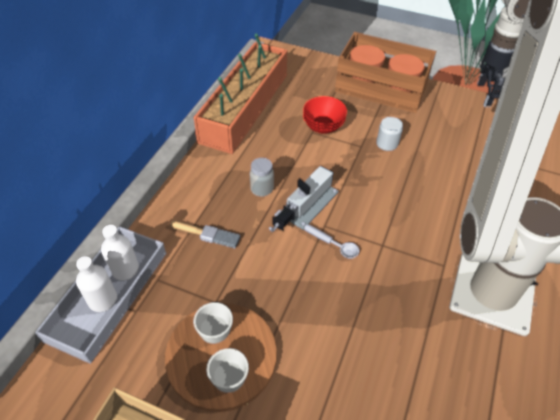

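View pics/wrist0.png

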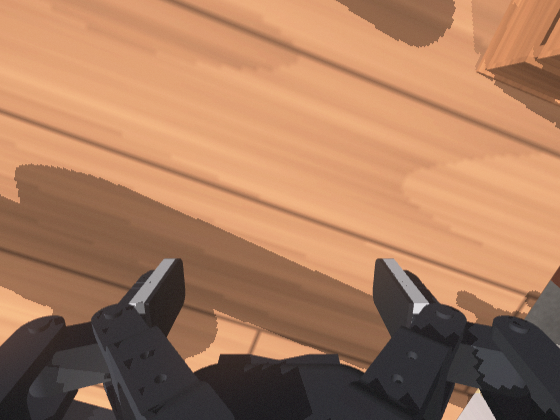

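The top view shows the mount at about (330,227), with the handle to its left at (291,214). The spoon is just below it, the tin above at (330,177), and the jar at (443,274). I'll zoom in.

Run:
```python
from h import *
a=load('top0')['im'][160:300,250:390]; b=load('side0')['im'][150:270,240:370]
cv2.imwrite('pics/zt.png',cv2.resize(a,(600,600),interpolation=cv2.INTER_CUBIC)); cv2.imwrite('pics/zs.png',cv2.resize(b,None,fx=5,fy=5,interpolation=cv2.INTER_CUBIC))
```

```text
(no output)
```

View pics/zt.png

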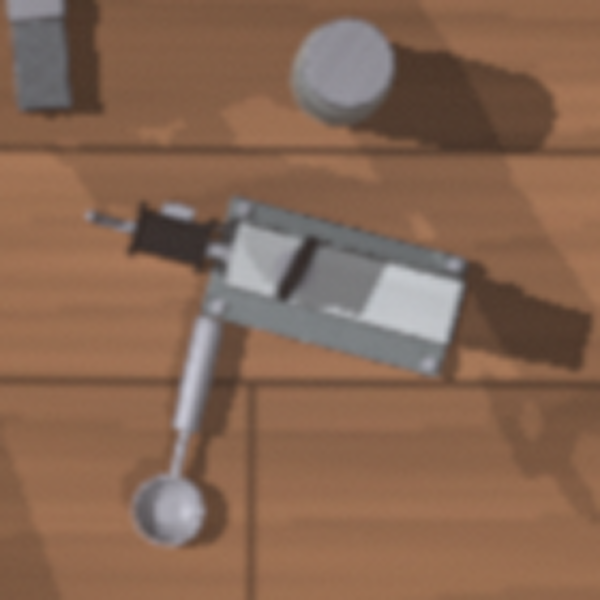

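View pics/zs.png

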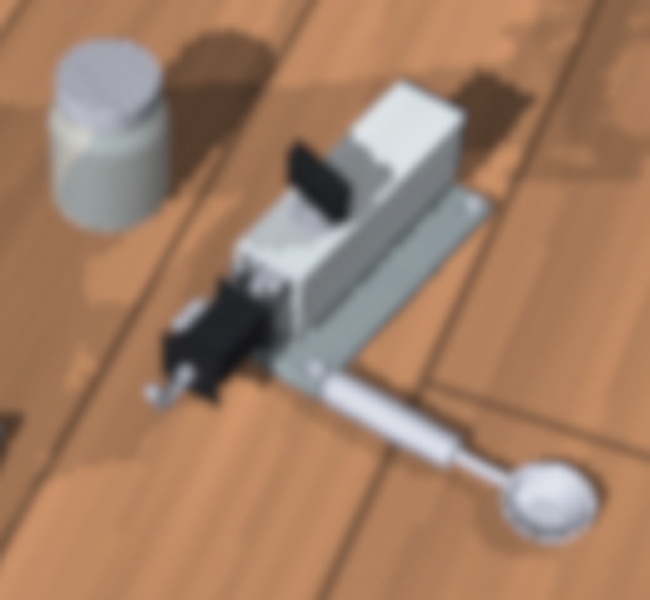

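Run:
```python
from h import *
z=load('top0')
P=lambda x,y,h: onplane(z,250+x/4.286-.5,160+y/4.286-.5,h)
S=[P(*c,.081) for c in[(243,222),(465,280),(455,343),(228,288)]]
print('sleeve',np.round(S,4)); m=(S[0]+S[3])/2;b=(S[1]+S[2])/2
d=(m-b)[:2];print('len',np.linalg.norm(d),'w',np.linalg.norm(S[0]-S[3]),'yaw of y axis',np.degrees(np.arctan2(d[1],d[0])))
B=[P(*c,.008) for c in[(235,198),(467,258),(440,378),(207,312)]]
print('plate',np.round(B,4));d2=(B[0]+B[3]-B[1]-B[2])[:2]/2;print(np.linalg.norm(d2),np.degrees(np.arctan2(d2[1],d2[0])))
k=[P(313,238,.122),P(285,298,.122)];print('knob',np.round(k,4),np.linalg.norm(k[0]-k[1]),(k[0]+k[1])/2)
u=d/np.linalg.norm(d); 
print('mouth',m,'knob pred',m[:2]-u*.045,'handle pred',m[:2]+u*.045)
H=[P(*c,.071) for c in[(143,206),(215,225),(205,268),(132,252)]];print('handle',np.round(H,4),np.mean(H,0))
print('sleeve c',np.mean(S,0),'plate c',np.mean(B,0))
for n,(x,y,h) in dict(jar=(348,65,.1),spoontip=(210,315,.02),hook=(90,215,.055)).items(): print(n,P(x,y,h))
```

```text
sleeve [[ 0.5892 -0.0195  0.081 ]
 [ 0.5498 -0.1747  0.081 ]
 [ 0.5058 -0.1678  0.081 ]
 [ 0.5429 -0.0093  0.081 ]]
len 0.1614499382453386 w 0.04740849589555875 yaw of y axis 76.29128030645117
plate [[ 0.6112 -0.016   0.008 ]
 [ 0.5684 -0.1863  0.008 ]
 [ 0.4805 -0.1666  0.008 ]
 [ 0.5273  0.004   0.008 ]]
0.17623943845635184 75.25904826001806
knob [[ 0.5762 -0.0658  0.122 ]
 [ 0.5353 -0.047   0.122 ]] 0.0450892095133782 [ 0.55573672 -0.05637428  0.122     ]
mouth [ 0.5660791  -0.01441333  0.081     ] knob pred [ 0.55541473 -0.05813142] handle pred [0.57674347 0.02930475]
handle [[ 6.006e-01  5.070e-02  7.100e-02]
 [ 5.876e-01 -1.000e-04  7.100e-02]
 [ 5.572e-01  6.700e-03  7.100e-02]
 [ 5.681e-01  5.820e-02  7.100e-02]] [0.57835065 0.02887035 0.071     ]
sleeve c [ 0.54694842 -0.0928387   0.081     ] plate c [ 0.5468591  -0.09122971  0.008     ]
jar [ 0.69767601 -0.09099051  0.1       ]
spoontip [0.52495213 0.00200203 0.02      ]
hook [0.59496565 0.08866876 0.055     ]
```

```bash
R='[-0.43,-0.84,0,0,0,0,-1]'; python3 -m inch '[[-0.43,-0.84,0,0,0,0,-1],[-0.43,-0.84,0,0,0,0,-1],[-0.43,-0.84,0,0,0,0,-1],[-0.43,-0.84,0,0,0,0,-1],[-0.43,-0.84,0,0,0,0,-1],[-0.43,-0.84,0,0,0,0,-1],[-0.43,-0.84,0,0,0,0,-1],[-0.43,-0.84,0,0,0,0,-1]]'
```

```text
clock: 0.95
eef_pos: [0.2998, -0.3307, 0.231]
tool_rot: [0.819, -0.574, -0.0, -0.0]
ft_force: [-0.0, 0.0, -0.9]
grip_width: 0.0853
```

```bash
python3 -m inch '[[-0.43,-0.84,0,0,0,0,-1],[-0.43,-0.84,0,0,0,0,-1],[-0.43,-0.84,0,0,0,0,-1],[-0.43,-0.84,0,0,0,0,-1],[-0.43,-0.84,0,0,0,0,-1],[-0.43,-0.84,0,0,0,0,-1],[-0.43,-0.84,0,0,0,0,-1],[-0.43,-0.84,0,0,0,0,-1]]'
python3 -m inch '[[0,0,0,0,0,-0.047,-1],[0,0,0,0,0,-0.047,-1],[0,0,0,0,0,-0.047,-1],[0,0,0,0,0,-0.047,-1],[0,0,0,0,0,-0.047,-1],[0,0,0,0,0,-0.047,-1],[0,0,0,0,0,-0.047,-1],[0,0,0,0,0,-0.047,-1]]'
python3 -m inch '[[0,0,0,0,0,-0.047,-1],[0,0,0,0,0,-0.047,-1],[0,0,0,0,0,-0.047,-1],[0,0,0,0,0,-0.047,-1],[0,0,0,0,0,-0.047,-1],[0,0,0,0,0,-0.047,-1],[0,0,0,0,0,-0.047,-1],[0,0,0,0,0,-0.047,-1]]'
python3 - <<'E'
from h import *
o=bot.get_obs();R=__import__('scipy.spatial.transform',fromlist=['Rotation']).Rotation.from_quat(o['tool_rot']).as_matrix()
print(np.degrees(np.arctan2(R[1,0],R[0,0])),o['eef_pos'],o['joint_pos']); snap('wrist','w1')
E
```

```text
clock: 1.75
eef_pos: [0.4282, -0.1925, 0.231]
tool_rot: [0.819, -0.574, -0.0, 0.0]
ft_force: [-0.4, 0.6, -0.1]
grip_width: 0.085
clock: 2.55
eef_pos: [0.4276, -0.1933, 0.2309]
tool_rot: [1.0, -0.017, -0.0, -0.0]
ft_force: [0.1, -0.4, -0.3]
grip_width: 0.0854
clock: 3.35
eef_pos: [0.4276, -0.1933, 0.231]
tool_rot: [0.84, 0.542, -0.0, -0.0]
ft_force: [-0.6, -0.1, -0.4]
grip_width: 0.0852
65.69398964762323 [ 0.42763748 -0.19328276  0.23096775] [-4.24523972e-01  1.80690584e-01 -7.19827073e-02  1.31894677e+00
  4.06700120e-05 -3.04096829e-04]
```

View pics/w1.png

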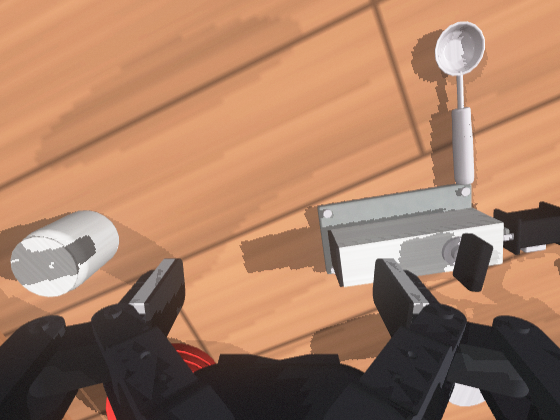

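The view shows the sleeve spanning (330-505, 215-287), with the knob bar at (470,262) and the handle at (530,225). I'll extract the top faces by depth.

```bash
cat >> h.py <<'E'
def cloud(z):
    d=z['d'];h,w=d.shape;v,u=np.mgrid[:h,:w]
    f=h/2/np.tan(np.radians(z['k'][0])/2)
    c=np.stack([(u-z['k'][1])/f*d,(v-z['k'][2])/f*d,d],-1)
    return (c-z['t'])@z['R']
def rect(p):
    r=cv2.minAreaRect((p[:,:2]*1000).astype(np.float32)); return r,cv2.boxPoints(r)
E
python3 - <<'E'
from h import *
for t in('w1','top0','side0'):
    z=load(t);X=cloud(z);ok=z['d']>0
    roi=ok&(X[...,0]>.45)&(X[...,0]<.66)&(X[...,1]>-.2)&(X[...,1]<.1)
    for n,a,b in(('sleeve',.077,.085),('bar',.118,.126),('handle',.066,.075)):
        m=roi&(X[...,2]>a)&(X[...,2]<b)
        m=cv2.morphologyEx(m.astype(np.uint8),cv2.MORPH_OPEN,np.ones((2,2)))
        k,l,s,_=cv2.connectedComponentsWithStats(m)
        if k<2: print(t,n,'none');continue
        i=1+np.argmax(s[1:,4]);p=X[l==i];r,bx=rect(p)
        print(t,n,len(p),np.round(r[0],1),np.round(r[1],1),round(r[2],1),'zmed',round(np.median(p[:,2]),4))
E
```

```text
w1 sleeve 5051 [ 546. -116.] [339.3 164.2] 40.6 zmed 0.0805
w1 bar 675 [514.  -72.5] [349.2  46.2] 24.3 zmed 0.1211
w1 handle 1441 [502.2 -30.9] [380.4  53.8] 35.8 zmed 0.0703
top0 sleeve 359 [534.4 -75.5] [ 64.3 214.4] 1.3 zmed 0.0808
top0 bar 10 [562.  -64.2] [ 5.6 11.5] 3.0 zmed 0.1188
top0 handle 96 [545.8  32.9] [51.  89.7] 79.7 zmed 0.0706
side0 sleeve 307 [418.5 341.3] [  67.4 1060. ] 13.6 zmed 0.0816
side0 bar 51 [412.5 383.8] [ 32.  977.4] 17.7 zmed 0.1211
side0 handle 170 [571.9  18.1] [84.1 31.5] 74.5 zmed 0.0707
```

```bash
cat > m.py <<'E'
from h import *
def faces(t,x0=.45,x1=.68,y0=-.2,y1=.2):
    z=load(t);X=cloud(z);ok=z['d']>0
    roi=ok&(X[...,0]>x0)&(X[...,0]<x1)&(X[...,1]>y0)&(X[...,1]<y1)
    for n,a,b in(('sleeve',.077,.085),('bar',.118,.126),('handle',.066,.075)):
        m=roi&(X[...,2]>a)&(X[...,2]<b)
        m2=cv2.morphologyEx(m.astype(np.uint8),cv2.MORPH_OPEN,np.ones((3,3)))
        k,l,s,_=cv2.connectedComponentsWithStats(m2)
        if k<2: print(t,n,'none');continue
        i=1+np.argmax(s[1:,4]);p=X[(l==i)&m];r,bx=rect(p)
        v,u=np.where((l==i)&m)
        print(t,n,len(p),np.round(r[0],1),np.round(r[1],1),round(r[2],1),'zmed',round(np.median(p[:,2]),4),'px',u.mean(),v.mean())
        print(np.round(bx,1).tolist())
E
python3 - <<'E'
from m import *
for t in('w1','top0','side0'): faces(t)
E
```

```text
w1 sleeve 4969 [545.7 -92.4] [164.5  45.1] 75.2 zmed 0.0804 px 411.5560474944657 252.49486818273294
[[502.79998779296875, -166.10000610351562], [546.4000244140625, -177.6999969482422], [588.5, -18.600000381469727], [544.9000244140625, -7.099999904632568]]
w1 bar 675 [554.7 -57. ] [12.7 44.9] 60.6 zmed 0.1211 px 480.0814814814815 267.2459259259259
[[532.0, -51.599998474121094], [571.0999755859375, -73.5999984741211], [577.4000244140625, -62.5], [538.2999877929688, -40.5]]
w1 handle 1456 [574.8  21.3] [56.2 40.1] 76.7 zmed 0.0703 px 533.3571428571429 231.8956043956044
[[548.9000244140625, -1.5], [587.9000244140625, -10.699999809265137], [600.7999877929688, 44.0], [561.7999877929688, 53.20000076293945]]
top0 sleeve 176 [ 538.  -122.5] [66.  39.9] 73.8 zmed 0.0811 px 340.39204545454544 228.82386363636363
[[509.6000061035156, -148.60000610351562], [547.9000244140625, -159.8000030517578], [566.4000244140625, -96.4000015258789], [528.0, -85.19999694824219]]
top0 bar 9 [552.9 -52.6] [5.9 5.9] 89.8 zmed 0.1235 px 318.0 223.0
[[549.9000244140625, -55.5], [555.7999877929688, -55.5], [555.799987
[... 326 characters left out ...]
8] [90.8 44.8] 75.4 zmed 0.0817 px 318.37301587301585 177.05555555555554
[[503.5, -169.10000610351562], [546.7999877929688, -180.39999389648438], [569.7000122070312, -92.5], [526.4000244140625, -81.19999694824219]]
side0 bar 15 [570.7 -64.3] [ 8.4 15.1] 20.7 zmed 0.1221 px 299.6 179.4
[[564.0999755859375, -58.79999923706055], [569.4000244140625, -72.9000015258789], [577.2999877929688, -69.9000015258789], [571.9000244140625, -55.79999923706055]]
side0 handle 105 [579.2  25.4] [41.2 33. ] 74.7 zmed 0.0715 px 284.4952380952381 213.36190476190475
[[557.7999877929688, 9.899999618530273], [589.5999755859375, 1.2000000476837158], [600.5, 40.900001525878906], [568.7000122070312, 49.599998474121094]]
```

```bash
python3 -m inch '[[0,0,0,0,0,0.028,-1],[1,0.25,0,0,0,0,-1],[1,0.25,0,0,0,0,-1],[1,0.25,0,0,0,0,-1],[1,0.25,0,0,0,0,-1],[1,0.25,0,0,0,0,-1],[1,0.25,0,0,0,0,-1],[0.9,0.22,0,0,0,0,-1]]'
python3 -m inch '[[0.2,0,0.6,0,0,0,-1],[0.16,0,0.6,0,0,0,-1],[0,0,0.6,0,0,0,-1],[0,0,0.6,0,0,0,-1],[0,0,0,0,0,0,-1],[0,0,0,0,0,0,-1],[0,0,0,0,0,0,-1],[0,0,0,0,0,0,-1]]'
cat > st.py <<'E'
from h import *
from scipy.spatial.transform import Rotation as Ro
def st():
    o=bot.get_obs();R=Ro.from_quat(o['tool_rot']).as_matrix()
    print('psi',np.degrees(np.arctan2(R[1,0],R[0,0])),o['eef_pos'],'j',np.round(o['joint_pos'],3),'F',np.round(o['ft_force'],1),'T',np.round(o['ft_torque'],2),'w',o['grip_width'],'t',o['clock'])
    return o,R
def goto(x,y,z):
    o,R=st(); print('units',(R.T@(np.array([x,y,z])-o['eef_pos']))/.025)
E
python3 - <<'E'
from st import *
from m import faces
goto(.5549,-.0568,.094); snap('wrist','w2'); faces('w2')
E
```

```text
clock: 4.2
eef_pos: [0.5512, -0.0639, 0.2309]
tool_rot: [0.865, 0.501, -0.0, -0.0]
ft_force: [0.6, 0.0, 0.4]
grip_width: 0.0859
clock: 5.0
eef_pos: [0.5558, -0.0572, 0.1724]
tool_rot: [0.865, 0.502, 0.001, 0.001]
ft_force: [-0.1, -0.1, 0.1]
grip_width: 0.0854
psi 60.26862990163831 [ 0.55576837 -0.05720748  0.17235239] j [-0.103  0.385  0.052  1.235  0.     0.416] F [-0.1 -0.1  0.1] T [ 0.02  0.03 -0.04] w 0.0854283801159809 t 5.0
units [-0.0055038  -0.04369139  3.13402098]
w2 sleeve 7492 [ 539.9 -114.2] [120.1  44.3] 75.2 zmed 0.0804 px 200.0276294714362 225.24666310731448
[[503.1000061035156, -166.60000610351562], [546.0, -178.0], [576.7000122070312, -61.79999923706055], [533.7999877929688, -50.5]]
w2 bar 1194 [554.8 -56.6] [11.9 45.4] 61.4 zmed 0.1211 px 277.8023450586265 223.42713567839195
[[532.0999755859375, -51.0], [571.9000244140625, -72.69999694824219], [577.5999755859375, -62.20000076293945], [537.7999877929688, -40.5]]
w2 handle 3086 [575.8  22.2] [70.3 39.4] 75.1 zmed 0.0705 px 388.0349967595593 174.33862605314323
[[547.7999877929688, -6.800000190734863], [585.9000244140625, -16.899999618530273], [603.9000244140625, 51.099998474121094], [565.7999877929688, 61.20000076293945]]
```

View pics/w2.png

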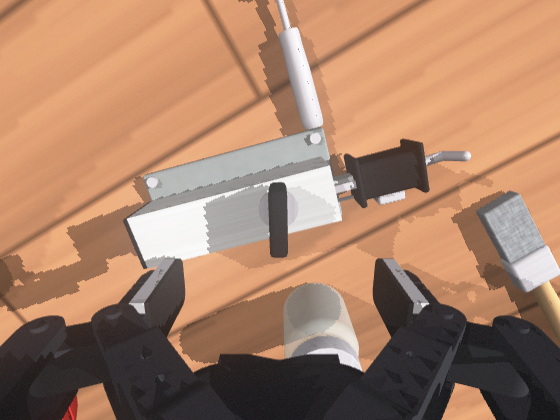

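The bar sits at column 278, square to the jaws and centred between them. Next I descend and close.

```bash
python3 -m inch '[[0,-0.04,0.6,0,0,0.005,-1],[0,0,0.6,0,0,0,-1],[0,0,0.6,0,0,0,-1],[0,0,0.6,0,0,0,-1],[0,0,0.5,0,0,0,-1],[0,0,0.2,0,0,0,-1],[0,0,0,0,0,0,-1],[0,0,0,0,0,0,-1]]'
python3 -m inch '[[0,0,0,0,0,0,1],[0,0,0,0,0,0,1],[0,0,0,0,0,0,1],[0,0,0,0,0,0,1],[0,0,0,0,0,0,1],[0,0,0,0,0,0,1],[0,0,0,0,0,0,1],[0,0,0,0,0,0,1]]'
```

```text
clock: 5.85
eef_pos: [0.5547, -0.0566, 0.0944]
tool_rot: [0.869, 0.495, 0.0, 0.0]
ft_force: [-0.7, 0.2, 0.4]
grip_width: 0.0851
clock: 6.65
eef_pos: [0.5543, -0.0567, 0.0941]
tool_rot: [0.869, 0.495, -0.0, 0.0]
ft_force: [-0.9, -0.7, 3.4]
grip_width: 0.0111
```

```bash
python3 -m inch '[[0,0,0,0,0,0.03,1],[0,0,0,0,0,0.04,1],[0,0,0,0,0,0.04,1],[0,0,0,0,0,0.04,1],[0,0,0,0,0,0.04,1],[0,0,0,0,0,0.04,1],[0,0,0,0,0,0.04,1],[0,0,0,0,0,0.04,1]]'
python3 -c "
from st import *
st()"
```

```text
clock: 7.45
eef_pos: [0.5547, -0.0564, 0.0941]
tool_rot: [1.0, 0.029, 0.0, -0.0]
ft_force: [-0.2, -0.2, 2.6]
grip_width: 0.0108
psi 3.330426717718913 [ 0.55467565 -0.05640064  0.09406251] j [-0.102  0.447 -0.071  1.052  0.     1.411] F [-0.2 -0.2  2.6] T [-0.03  0.04  0.14] w 0.01083947504170891 t 7.45
```

```bash
python3 -m inch '[[0,0,0,0,0,0.03,1],[0,0,0,0,0,0.03,1],[0,0,0,0,0,0.02,1],[0,0,0,0,0,0.015,1],[0,0,0,0,0,0.01,1],[0,0,0,0,0,0.005,1],[0,0,0,0,0,0,1],[0,0,0,0,0,0,1]]'
python3 -c "
from st import *
st()"
```

```text
clock: 8.25
eef_pos: [0.5549, -0.0564, 0.0941]
tool_rot: [0.99, -0.14, 0.001, -0.0]
ft_force: [0.9, -0.0, 2.8]
grip_width: 0.0111
psi -16.130888938441334 [ 0.5548567  -0.056427    0.09410372] j [-0.101  0.447 -0.071  1.052  0.     1.751] F [ 0.9 -0.   2.8] T [ 0.   -0.2   0.49] w 0.011092270899866523 t 8.25
```

```bash
python3 -m inch '[[0,0,0,0,0,0,-1],[0,0,0,0,0,0,-1],[0,0,0,0,0,0,-1],[0,0,0,0,0,0,-1],[0,0,0,0,0,0,-1],[0,0,0,0,0,0,-1],[0,0,0,0,0,0,-1],[0,0,0,0,0,0,-1]]'
python3 -m inch '[[0,0,-0.4,0,0,0,-1],[0,0,-0.6,0,0,0,-1],[0,0,-0.6,0,0,0,-1],[0,0,-0.6,0,0,0,-1],[0,0,-0.6,0,0,0,-1],[0,0,-0.4,0,0,0,-1],[0,0,0,0,0,0,-1],[0,0,0,0,0,0,-1]]'
python3 - <<'E'
from st import *
from m import faces
goto(.578,.0303,.036); snap('wrist','w3'); faces('w3')
E
```

```text
clock: 9.05
eef_pos: [0.5543, -0.0566, 0.0938]
tool_rot: [0.99, -0.141, 0.0, 0.0]
ft_force: [0.3, -0.5, -0.7]
grip_width: 0.0857
clock: 9.85
eef_pos: [0.5542, -0.0565, 0.1738]
tool_rot: [0.99, -0.141, 0.0, -0.0]
ft_force: [-0.2, 0.9, -0.5]
grip_width: 0.0858
psi -16.19232738265078 [ 0.55421545 -0.05652293  0.17382338] j [-0.102  0.383  0.052  1.24   0.     1.752] F [-0.2  0.9 -0.5] T [-0.03  0.04 -0.  ] w 0.08581960277067734 t 9.85
units [-0.05577926 -3.60015656  5.51312033]
w3 sleeve 8755 [545.7 -92.4] [164.2  43.6] 75.2 zmed 0.0804 px 279.97749857224443 245.81896059394631
[[503.6000061035156, -166.1999969482422], [545.7999877929688, -177.3000030517578], [587.7999877929688, -18.600000381469727], [545.5999755859375, -7.400000095367432]]
w3 bar 1172 [555.3 -56.3] [45.6 11.7] 74.2 zmed 0.121 px 279.3029010238908 224.0443686006826
[[543.4000244140625, -76.5999984741211], [554.7000122070312, -79.80000305175781], [567.0999755859375, -35.900001525878906], [555.7999877929688, -32.70000076293945]]
w3 handle 3684 [576.2  21.3] [72.7 39.2] 75.6 zmed 0.0705 px 276.22204125950054 86.23262757871879
[[548.2000122070312, -9.0], [586.0999755859375, -18.799999237060547], [604.2999877929688, 51.70000076293945], [566.2999877929688, 61.400001525878906]]
```

View pics/w3.png

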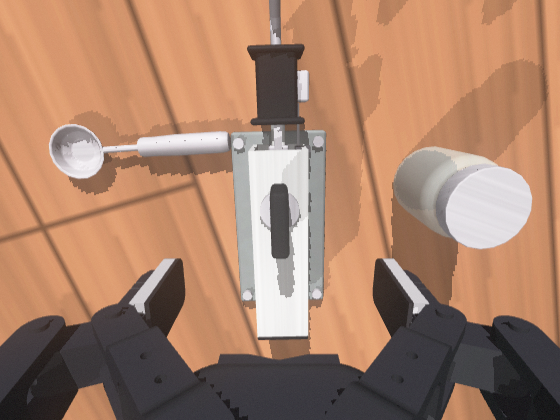

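Run:
```python
from h import *
z=load('w3')
for u,v in((277,50),(277,120),(255,85),(299,85)): print(onplane(z,u,v,.071 if u!=277 else .074))
a=np.radians(-14.8);x=np.array([np.cos(a),np.sin(a)]);y=np.array([-x[1],x[0]])
t=np.array([.1,0])
D=np.array([.578,.0303])-np.array([.5542,-.0565]);print(D@x/.025,-(D@y)/.025)
```

```text
[0.58531415 0.05187153 0.074     ]
[0.57223272 0.00710255 0.074     ]
[0.5638447 0.0347673 0.071    ]
[0.59418957 0.0259453  0.071     ]
0.03350819439837794 -3.599995166789555
```

```bash
python3 -m inch '[[0.07,0,0,0,0,-0.008,-1],[0,-0.6,0,0,0,0,-1],[0,-0.8,0,0,0,0,-1],[0,-0.8,0,0,0,0,-1],[0,-0.8,0,0,0,0,-1],[0,-0.6,0,0,0,0,-1],[0,0,0,0,0,0,-1],[0,0,0,0,0,0,-1]]'
python3 - <<'E'
from st import *
goto(.579,.0301,.036); snap('wrist','w4')
E
```

```text
clock: 10.7
eef_pos: [0.5787, 0.0303, 0.1734]
tool_rot: [0.992, -0.128, -0.0, 0.0]
ft_force: [-0.2, 0.2, -0.1]
grip_width: 0.0855
psi -14.694762686167223 [0.5786625  0.0303413  0.17341078] j [ 0.053  0.427  0.119  1.263 -0.     1.88 ] F [-0.2  0.2 -0.1] T [-0.05  0.03  0.  ] w 0.08547365273093811 t 10.7
units [1.93494451e-02 2.04575612e-03 5.49642179e+00]
```

View pics/w4.png

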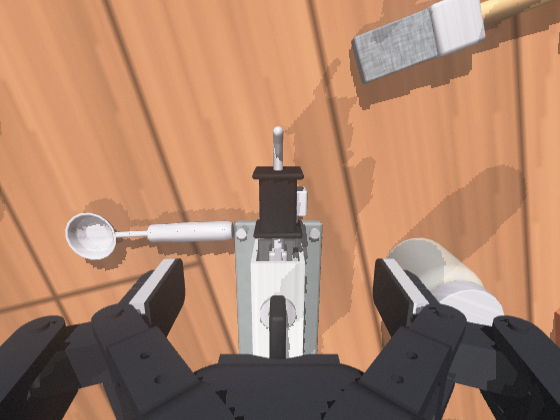

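```bash
python3 - <<'E'
from h import *
z=load('w4');a=np.radians(-14.8);x=np.array([np.cos(a),np.sin(a)]);y=np.array([-x[1],x[0]])
for u,v in((355,42),(366,80),(435,60),(278,130),(277,202)):
    p=bydepth(z,u+3*(u>300),v-1);q=p[:2]-[.578,.0303];print(p,'mount',q@x,q@y)
E
python3 -m inch '[[0,0,0.6,0,0,0,-1],[0,0,0.8,0,0,0,-1],[0,0,0.8,0,0,0,-1],[0,0,0.8,0,0,0,-1],[0,0,0.8,0,0,0,-1],[0,0,0.8,0,0,0,-1],[0,0,0.6,0,0,0,-1],[0.02,0,0.3,0,0,0,-1]]'
```

```text
[0.67687107 0.13813413 0.01751172] mount 0.06804509148738848 0.12951275538103502
[0.68061822 0.10623953 0.01719832] mount 0.07981526588150202 0.09963350777677117
[0.74812035 0.10742996 0.00157618] mount 0.14477381450969357 0.11802756952710232
[0.59398561 0.08795381 0.07279698] mount 0.0007278417018804562 0.05982450473654905
[0.57903461 0.03426446 0.07061923] mount -1.2419910469501449e-05 0.004097216870241313
clock: 11.55
eef_pos: [0.578, 0.0287, 0.0347]
tool_rot: [0.992, -0.129, -0.001, 0.0]
ft_force: [-0.7, -0.1, -0.8]
grip_width: 0.0855
```

```bash
python3 -m inch '[[0,0,0,0,0,0,-1],[0,0,0,0,0,0,1],[0,0,0,0,0,0,1],[0,0,0,0,0,0,1],[0,0,0,0,0,0,1],[0,0,0,0,0,0,1],[0,0,0,0,0,0,1],[0,0,0,0,0,0,1]]'
python3 - <<'E'
from st import *
st(); snap('wrist','w5')
E
```

```text
clock: 12.35
eef_pos: [0.5781, 0.0304, 0.038]
tool_rot: [0.992, -0.128, -0.001, -0.0]
ft_force: [-7.8, 1.9, 9.7]
grip_width: 0.0294
psi -14.725572117139425 [0.57810286 0.03043409 0.03802109] j [ 5.20e-02  5.44e-01 -7.20e-02  9.55e-01  1.00e-03  1.88e+00] F [-7.8  1.9  9.7] T [ 0.08  0.7  -0.09] w 0.02939903177075133 t 12.35
```

View pics/w5.png

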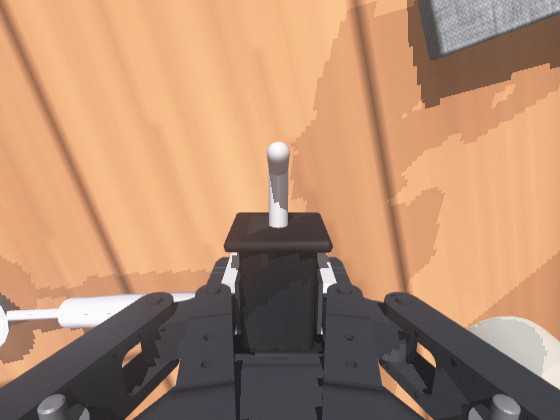

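```bash
python3 -m inch '[[0,-0.1,0,0,0,0,1],[0,-0.2,0,0,0,0,1],[0,-0.3,0,0,0,0,1],[0,-0.3,0,0,0,0,1],[0,-0.3,0,0,0,0,1],[0,-0.2,0,0,0,0,1],[0,0,0,0,0,0,1],[0,0,0,0,0,0,1]]'
python3 - <<'E'
from st import *
st(); snap('wrist','w6')
E
```

```text
clock: 13.2
eef_pos: [0.5869, 0.0637, 0.038]
tool_rot: [0.992, -0.128, -0.001, 0.0]
ft_force: [-7.6, -1.3, 10.2]
grip_width: 0.0294
psi -14.731830674292173 [0.58690806 0.06374915 0.03802109] j [ 1.080e-01  5.640e-01 -3.700e-02  9.710e-01 -1.000e-03  1.936e+00] F [-7.6 -1.3 10.2] T [-0.26  0.78 -0.03] w 0.029361416523356165 t 13.2
```

View pics/w6.png

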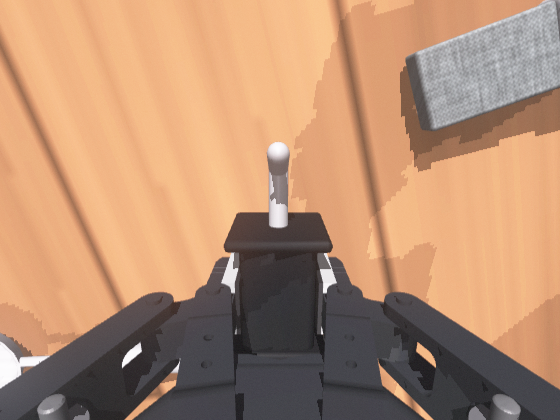

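The hook stays at the same pixel (278,150), so the handle has moved out about 34 mm with the gripper and isn't slipping. The pull is about 3 N, as the first stage should give.

```bash
python3 -m inch '[[0,-0.2,0,0,0,0,1],[0,-0.3,0,0,0,0,1],[0,-0.3,0,0,0,0,1],[0,-0.3,0,0,0,0,1],[0,-0.3,0,0,0,0,1],[0,-0.2,0,0,0,0,1],[0,-0.1,0,0,0,0,1],[0,0,0,0,0,0,1]]'
python3 - <<'E'
from st import *
o,R=st(); y=-R[:,1]; print('travel',(o['eef_pos']-[.5781,.0304,.038])@y,'Fy',o['ft_force']@y)
E
```

```text
clock: 14.05
eef_pos: [0.5974, 0.1034, 0.038]
tool_rot: [0.992, -0.129, -0.001, 0.002]
ft_force: [-8.6, -5.3, 11.0]
grip_width: 0.0293
psi -14.780909478359266 [0.59739851 0.10336754 0.038008  ] j [ 0.173  0.592  0.014  0.995 -0.003  2.002] F [-8.6 -5.3 11. ] T [-1.11  0.92 -0.03] w 0.029311161788929337 t 14.05
travel 0.07547584051768512 Fy -7.343475167543245
```

```bash
python3 -m inch '[[0,-0.2,0,0,0,0,1],[0,-0.2,0,0,0,0,1],[0,-0.2,0,0,0,0,1],[0,-0.15,0,0,0,0,1],[0,-0.1,0,0,0,0,1],[0,-0.08,0,0,0,0,1],[0,0,0,0,0,0,1],[0,0,0,0,0,0,1]]'
cat > c.py <<'E'
from st import *
o,R=st(); y=-R[:,1]; print('travel',(o['eef_pos']-[.5781,.0304,.038])@y,'Fy',o['ft_force']@y)
E
python3 c.py
```

```text
clock: 14.85
eef_pos: [0.6032, 0.1254, 0.038]
tool_rot: [0.992, -0.129, -0.001, 0.002]
ft_force: [-9.4, -5.9, 10.9]
grip_width: 0.0291
psi -14.799066897746838 [0.60319565 0.12537557 0.03799796] j [ 0.207  0.609  0.045  1.01  -0.003  2.036] F [-9.4 -5.9 10.9] T [-1.14  0.92  0.03] w 0.029066606027882993 t 14.85
travel 0.09823428109602693 Fy -8.110521514336487
```

Next I creep onto the hard stop and watch for the force to rise.

```bash
python3 -m inch '[[0,-0.03,0,0,0,0,1],[0,-0.03,0,0,0,0,1],[0,-0.02,0,0,0,0,1],[0,-0.02,0,0,0,0,1],[0,0,0,0,0,0,1],[0,0,0,0,0,0,1],[0,0,0,0,0,0,1],[0,0,0,0,0,0,1]]'; python3 c.py
```

```text
clock: 15.65
eef_pos: [0.6037, 0.1272, 0.038]
tool_rot: [0.992, -0.129, -0.001, 0.002]
ft_force: [-9.5, -7.0, 11.8]
grip_width: 0.0293
psi -14.821199660805974 [0.60371057 0.12719782 0.03802666] j [ 0.21   0.611  0.049  1.012 -0.004  2.039] F [-9.5 -7.  11.8] T [-1.33  0.89  0.08] w 0.0292515870252543 t 15.65
travel 0.10012707226419967 Fy -9.237611464457776
```

```bash
python3 -m inch '[[0,-0.03,0,0,0,0,1],[0,-0.03,0,0,0,0,1],[0,-0.02,0,0,0,0,1],[0,0,0,0,0,0,1],[0,0,0,0,0,0,1],[0,0,0,0,0,0,1],[0,0,0,0,0,0,1],[0,0,0,0,0,0,1]]'; python3 c.py
```

```text
clock: 16.45
eef_pos: [0.6037, 0.1273, 0.038]
tool_rot: [0.992, -0.129, -0.001, 0.004]
ft_force: [-10.9, -10.8, 13.3]
grip_width: 0.0297
psi -14.868166823870409 [0.60370371 0.12727015 0.03798565] j [ 0.211  0.612  0.051  1.015 -0.007  2.042] F [-10.9 -10.8  13.3] T [-2.17  1.09  0.2 ] w 0.029654169358317654 t 16.45
travel 0.10019304046740145 Fy -13.407345377370515
```

```bash
python3 - <<'E'
from h import *
snap('wrist','w7');im,_,_=snap('top','top7'); im2,_,_=snap('side','side7')
a=cv2.resize(im[140:300,220:400],None,fx=2.2,fy=2.2,interpolation=cv2.INTER_CUBIC);b=cv2.resize(im2[110:270,180:360],None,fx=2.2,fy=2.2,interpolation=cv2.INTER_CUBIC)
cv2.imwrite('pics/c7.png',np.hstack([a,b]))
E
python3 c.py
```

```text
psi -14.870968601799865 [0.60370526 0.12727196 0.03799064] j [ 0.211  0.612  0.051  1.015 -0.007  2.042] F [-10.7 -12.1  12.8] T [-2.18  1.06  0.27] w 0.029625149453809063 t 16.6
travel 0.10019517148265195 Fy -14.586597717411781
```

View pics/w7.png

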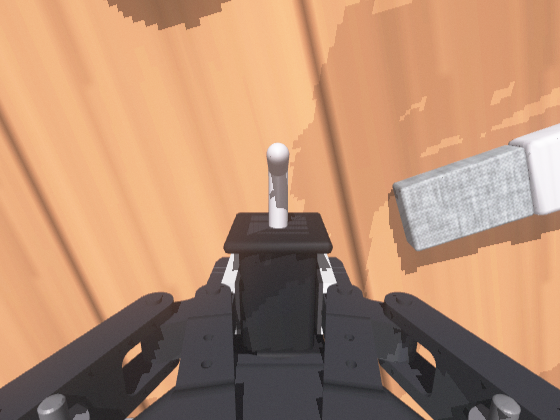

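View pics/c7.png

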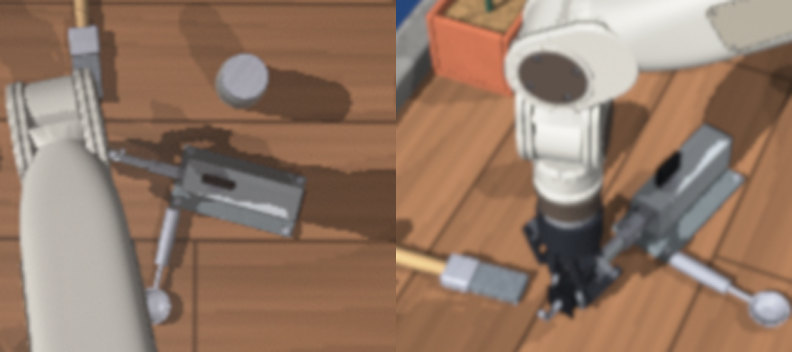

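The tubes are out, the bar lies in line with the arm, and the spoon, jar and brush are where they were. The hook is still at (278,150) in the wrist view, so the handle hasn't slipped. I'm handing in.

```bash
python3 -c "
from h import *
bot.job_done()"; python3 c.py
```

```text
the job is handed in; nothing more can be done
the job is handed in; nothing more can be done
```

The feeder arm is at full reach, with the handle still in the gripper and pressed against the second stop. I handed the job in at about 16.6 s of the 48 s allowed.

**What I did**
- **Knob:** the bar started about 15° clockwise of square across the arm, so I turned it from there about 75° clockwise. It reached its hard stop (0.49 N m against about 0.1 N m of friction).
- **Handle:** I pinched it across the button and drew it straight out, past the first stop, to the second.

**Last checks**
- **Bar direction:** the bar lay at 74.2° and the sleeve at 75.2°, so they line up within about 1°.
- **Travel:** the handle is 100.2 mm out. The last 2 mm I commanded moved it less than 0.1 mm.
- **Pull force:** it rose from about 8 N to 13–15 N, so the handle is held on the hard stop with some margin over the spring.
- **Slip:** the hook stayed at the same spot in the wrist pictures throughout the pull, so the handle did not slip.
- **Other things on the shelf:** the spoon, jar and brush looked unmoved in the last pictures. I did not look at the tin, bowls and feeders again, but the arm passed well above or away from them.

**Did not match:** the gripper read 29.3 mm, where 32 mm was expected with the button in. It also read about 1 mm under on the knob bar, so I put this down to the gripper reading or pad give. I could not see the button itself once the fingers were closed, but the catch did release.

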